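Seat the wide plug-in card in the card guides

TASK

Two plug-in cards stand in the black parking stand. Take the wide one by its grip bar and slide it down edgewise between the two upright guides of the card dock, holding it until it is home on the dock's floor, then let go and leave it fully seated. Leave the narrow card standing where it is parked.

Things in the scene. Friction and masses are not known exactly. Their poses are not given: they have to be found in the camera images.
- wide_card: The card to be moved: an upright green circuit card, 100 mm wide, 4 mm thick and 75 mm high, with an aluminium grip bar (60 mm long, 12 mm thick, 24 mm high) centred on its top edge, so 99 mm high in all; 0.12 kg. Origin at the middle of its lower edge; z points up to the bar, y along the card's width, x is its normal (either way round is fine). It is free to be lifted straight up out of the stand.
- narrow_card: The card to be left alone: the same build, bar and height, but only 70 mm wide. Origin and axes as for the wide card.
- stand: Black parking stand, fixed, 100 mm (x) by 80 mm (y). Two straight slots along its y axis at x = -35 and +35 mm, 6.5 mm wide and 22 mm deep, hold the cards upright and centred (the wide card overhangs by 10 mm at each end), with their lower edges 8 mm above the table; which card is in which slot varies. There are 58 mm between the grip bars. Origin at the centre of its underside, z up.
- rack: Card dock, fixed: dark steel base 50 mm (x) by 148 mm (y), 10 mm thick, with two upright grey guide channels that face each other near the ends of the base (inner ends 40 mm either side of the middle), 80 mm high in all. Origin at the centre of its underside; y runs from guide to guide, x is the normal of a seated card, z up.
- seat (a point): Where the middle of the wide card's lower edge comes when it is fully home: on the dock's floor midway between the guides, 10 mm above the table; axes as the dock. The channels are 10 mm wide and 116 mm apart from back to back (6 mm play for the card in thickness, 16 mm in width) and straight for 48 mm above this point.
- mouth (a point): The middle of the mouth of the guides, 70 mm above the seat (80 mm above the table), same axes. The top 22 mm of the guides flare outward by 10 mm on every side as a lead-in: a card held up to about 8 mm off centre is led in. The seated card's grip bar spans 5 to 29 mm above this point, clear of the guides.

How it is judged:
On the way:
1. the wide card, still held in the gripper, has been slid down between the guides to within 25 mm of the dock's floor (contact force between the fingers and wide_card above 0.5 N and horizontal distance between wide_card and seat below 0.012 m and z of wide_card in the frame of seat below 0.025 m and angle between the x axis of wide_card and the x axis of rack, either way round below 0.18 rad), for 0.1 s.
At the end, for the whole second after the job is handed in: The wide card stands at rest and released in the guides: the middle of its lower edge within 12 mm sideways and 8 mm in height of the seat, upright and in line with the guides within 10 degrees (horizontal distance between wide_card and seat below 0.012 m and z of wide_card in the frame of seat below 0.008 m and angle between the x axis of wide_card and the x axis of rack, either way round below 0.18 rad and angle between wide_card's own z axis and vertical below 0.18 rad and linear speed of wide_card below 0.02 m/s); the robot touches nothing.
It fails at once if the narrow card is moved from its parking place by more than 25 mm (distance of narrow_card from where it was at the start of the episode above 0.025 m).
It also fails if it takes over 38 s, if anything falls off the work surface, if the arm or the gripper's body presses on something with over 40 N, if the wrist force passes 120 N, or if a joint passes its speed limit or range.

ROBOT

A 7-joint arm with a two-finger parallel gripper is mounted at the origin on a cart in front of the work surface, level with it; the furniture and walls round the work are solid. World frame = base frame: x ahead of the robot, y to its left, z up, the work surface at z = 0. Lengths are in m, angles in rad, forces in N, time in s.
With the tool pointing down it reaches from about 0.375 to 0.925 m from the base axis. Payload 3.1 kg.
Tool frame: the origin (TCP) lies at the very end of the fingers, on their centre line; the grasp point (between the pads) lies 19 mm behind it; z points along the fingers, y is the direction in which the jaws open and shut (so a half turn about z gives the same grasp; the last joint's range is limited). The gripper opens to 85 mm and grips with 20 to 120 N. Pads are 22 mm wide; open, the fingers measure 114 mm over their backs; the gripper's body (76 mm by 85 mm) begins 54 mm behind the grasp point. The pads swing forward as they close: fully open they stand 13 mm farther back than shut.
Start: joints at [1.092, 0.383, 0.044, 1.598, -0.018, 1.161, -0.05], TCP at [0.242, -0.603, 0.231] pointing down, gripper open.
Joint ranges: [-2.61, 2.61], [-0.41, 2.15], [-1.48, 1.57], [0, 2.5], [-1.57, 4.71], [0.05, 1.97], [-2.85, 2.85]. Speed limits (rad/s): [2.79, 2.79, 3.14, 3.14, 3.14, 3.14, 3.14].

INTERFACE

Orientations are given as a unit quaternion [x, y, z, w].
In Python, from cell import bot gives the robot as it stands. The module is installed in compiled form; this text tells all that it offers.
- The arm moves only by the tool servo_tool, never from a script. Its argument "rows" is a list that holds one entry, the list of rows, each a list of 7 numbers: the turn, a rotation vector about the tool's x, y, z in rad, then the shift along the tool's x, y, z in mm, then the opening, from -1 (shut) to 1 (fully open), so that 0 is half open. A call has exactly 5 rows; each row shifts and turns the commanded pose from where the row before left it, along the tool's axes as they then stand; what a row does not reach is not made up. A row lasts 1/8 s, in which the tool goes at most 62.5 mm and 10.7 degrees, less where a joint would pass 70% of its speed; a pose out of reach is approached as far as the arm can. A call is refused whole if a number of a shift passes 62.5 or a number of a turn 0.188, either way. A call with a gripper value outside its range is refused whole. The fingers move at their own pace and stop on an object; "force" is the grip in N (left out, the last holds). Time passes only in rows, so rows that do not move let the fingers close, or fill a call up. It gives the time, the measured TCP pose, the force and the opening at its end, in the units of the state.
- bot.state(): the state, without advancing time (a new reading comes with each control period).
- bot.get_image(name): name is "scene" or "top" or "wrist"; returns the picture (480x640x3 uint8, red, green, blue); there is no depth.
- bot.get_calibration(name): a dict with "intrinsics" (3x3 intrinsics, pixels), "k1" (the pictures are not rectified: a ray, as slopes to the right and down, at radius r is drawn at 1 + k1 r^2 times it, then the intrinsics apply), "world_from_camera" (4x4, takes a point from camera to world coordinates); the wrist camera has in their place "hand_eye" (4x4, takes a point from camera to tool coordinates, whose origin is the TCP and whose axes are the flange's). Camera axes: x right, y up, looking along -z (the intrinsics and any distortion apply to the point x, -y, -z); pixel columns grow to the right and rows downward; lengths in m; the calibration is good to about 2 mm. A picture is of the moment at which its call begins: read the wrist's pose just before it. get_calibration takes no time and is no camera call.
- bot.job_done(): hands the job in, once; it reports no verdict.
Trained networks look in the newest picture that a camera, given by its name, has taken for a name from the list of things; names that differ only in an ending like _2 or _b are one class to them, and where a whole thing is asked for, a point or a joint stands for the part that bears it (a point fixed in the world has none). Each returns a list of dicts, best first, with "score" (0 to 1); they miss things now and then, are a little off and sometimes report something else, mostly with a low value. They report only what shows in the picture. A call takes as long as a camera call.
- bot.spot_in(camera, query): "rect" ([left, top, right, bottom] in pixels, round what is visible of it).
- bot.cut_out(camera, query): "region" (480x640 bool, what is visible of it) and "rect" ([left, top, right, bottom] in pixels, round what is visible of it).
The state is a dict: "time_s": time; "joint_pos": joint angles; "qvel": joint speeds; "joint_efforts": joint torques, N m; "tcp_pos": TCP position; "ee_rot": TCP orientation; "wrist_force": force on the tool from outside, world axes, zero at the start; "torque": the same for the moment, N m; "finger_gap": finger opening in m.
Only numpy, scipy, OpenCV 4.12 (cv2) and the standard library are available. Lean on these libraries where they do the work, as an engineer would, in place of code of your own. Each camera call takes 0.05 s, during which the arm holds its last target.

## Working session

There is one attempt and no reset: what is moved stays moved. The work goes in short steps, Python scripts to look and compute and a tool call to move; the robot and the scene stay as the last step left them, time stands still between calls to the robot, and variables do not carry over. Pictures are saved under pics/ and viewed, and the job is handed in when it is done.

Besides the shell and the picture viewer there is one more tool, called after "Request:" by a JSON object that holds its "method" and its "body", one argument or row to a line. servo_tool: Moves the arm, as the interface text tells. Its arguments: {"type":"object","properties":{"rows":{"type":"array","items":{"type":"array","items":{"type":"array","items":{"type":"number"}}}},"force":{"type":"number"}},"required":["rows"]}

```bash
mkdir -p pics; ls; cat > h.py <<'E'
import numpy as np, cv2
from cell import bot
def snap(n,f):
    im=bot.get_image(n); cv2.imwrite(f'pics/{f}.png',im[:,:,::-1]); return im
E
python3 - <<'E'
from h import *
print(bot.state())
for n in ['scene','top','wrist']:
    print(n,bot.get_calibration(n)); snap(n,n+'0')
for c in ['top','scene']:
    for q in ['wide_card','narrow_card','stand','rack']:
        r=bot.cut_out(c,q)
        print(c,q,[(round(d['score'],2),np.round(d['rect']),cv2.minAreaRect(np.argwhere(d['region'])[:,::-1].astype(np.float32))) for d in r[:2]])
print(bot.state()['time_s'])
E
```

```text
pics
{'time_s': 0.0, 'joint_pos': array([ 1.09222388,  0.38386588,  0.0438339 ,  1.59960051, -0.01790767,
        1.16121978, -0.04988542]), 'qvel': array([ 6.43747570e-04, -9.63988886e-04, -6.54006800e-05,  1.31186857e-03,
        1.37917836e-04, -1.33336355e-03,  8.23898251e-04]), 'joint_efforts': array([ 8.98085250e-05, -4.33462179e+01,  1.02446694e+00, -2.49513423e+01,
        1.05338206e-02,  1.12242336e-02, -1.03444634e-05]), 'tcp_pos': array([ 0.24120136, -0.60255198,  0.22985494]), 'ee_rot': array([ 9.81921723e-01,  1.89282607e-01, -3.23649432e-04, -1.31115411e-03]), 'wrist_force': array([ 0.05120214, -0.67269091, -0.16406516]), 'torque': array([ 0.04167687,  0.01558041, -0.06340584]), 'finger_gap': 0.08570764205725578}
scene {'intrinsics': array([[594.78554445,   0.        , 328.19273527],
       [  0.        , 594.78554445, 236.12469868],
       [  0.        ,   0.        ,   1.        ]]), 'k1': 0.008027926791799297, 'world_from_camera': array([[ 0.79423333,  0.33952936, -0.50389804,  0.03807136],
       [-0.60726922,  0.41567202, -0.67708261, -0.41927959],
       [-0.0204
[... 1644 characters left out ...]
, 177., 389., 267.]), ((364.8618469238281, 218.62429809570312), (27.058271408081055, 87.02525329589844), 21.447736740112305))]
scene wide_card [(0.87, array([255., 198., 322., 255.]), ((297.01031494140625, 216.773193359375), (80.37045288085938, 42.578880310058594), 32.347442626953125))]
scene narrow_card [(0.82, array([250., 219., 303., 271.]), ((275.8835144042969, 242.9468536376953), (52.55949020385742, 50.228797912597656), 2.726310968399048))]
scene stand [(0.59, array([249., 246., 316., 286.]), ((282.0, 267.0), (46.0, 66.0), 90.0))]
scene rack [(0.73, array([337., 230., 442., 310.]), ((389.4091491699219, 269.3954772949219), (65.05900573730469, 111.3110122680664), 79.47921752929688))]
0.55
```

```bash
python3 - <<'E'
import cv2
a=cv2.imread('pics/top0.png')[150:330,220:420]; cv2.imwrite('pics/topc.png',cv2.resize(a,None,fx=3.3,fy=3.3,interpolation=cv2.INTER_CUBIC))
a=cv2.imread('pics/scene0.png')[170:330,230:460]; cv2.imwrite('pics/scenec.png',cv2.resize(a,None,fx=3.4,fy=3.4,interpolation=cv2.INTER_CUBIC))
E
```

```text
(no output)
```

View pics/topc.png

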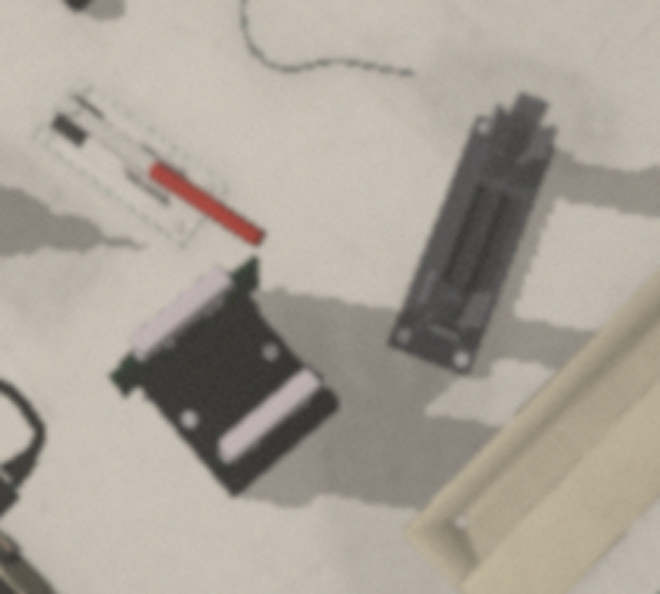

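View pics/scenec.png

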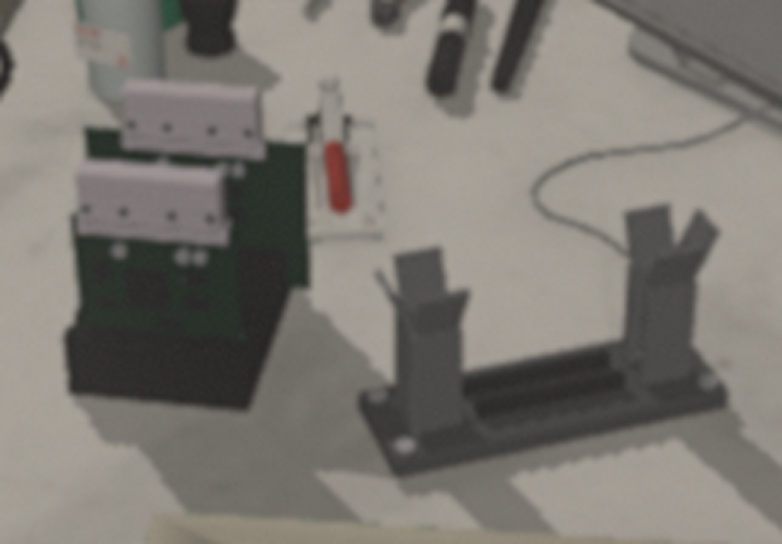

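View pics/scene0.png

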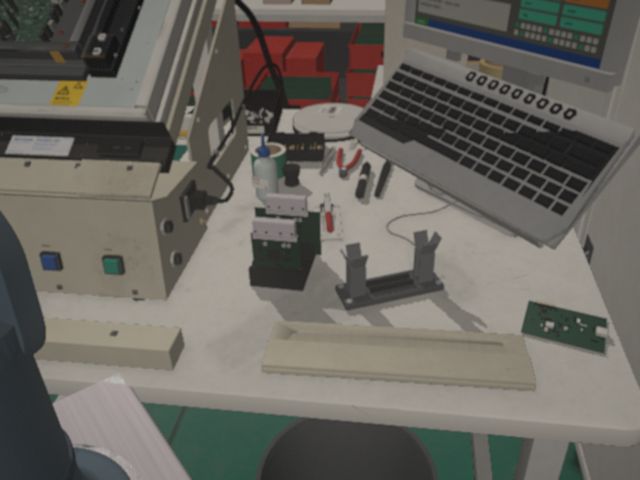

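```bash
cat >> h.py <<'E'
from scipy.optimize import least_squares
def proj(P,n,T=None):
    c=bot.get_calibration(n)
    W=c['world_from_camera'] if T is None else T@c['hand_eye']
    p=(np.asarray(P)-W[:3,3])@W[:3,:3]; s=np.c_[p[:,0],-p[:,1]]/-p[:,2:]
    s=s*(1+c['k1']*(s**2).sum(1,keepdims=True)); K=c['intrinsics']
    return s*[K[0,0],K[1,1]]+K[:2,2]
def place(q,L):
    L=np.asarray(L,float); c,s=np.cos(q[2]),np.sin(q[2])
    return np.c_[q[0]+c*L[:,0]-s*L[:,1],q[1]+s*L[:,0]+c*L[:,1],L[:,2]]
def fit(q0,obs,T=None):
    f=lambda q:np.concatenate([(proj(place(q,L),n,T)-px).ravel() for n,L,px in obs])
    r=least_squares(f,q0,loss='soft_l1'); return r.x,f(r.x).reshape(-1,2)
E
cat > m.py <<'E'
from h import *
t=lambda a:np.array(a)/3.3+[220,150]
s=lambda a:np.array(a)/3.4+[230,170]
# stand frame, wide at x=-.035
w=-.035;n=.035;h=.107;b=.083
obs=[('top',[[w+.006,-.03,h],[w-.006,-.03,h],[w-.006,.03,h],[w+.006,.03,h],[.05,-.04,.03],[.05,.04,.03],[n+.006,-.03,h],[n-.006,-.03,h],[n-.006,.03,h],[n+.006,.03,h]],
 t([(142,355),(133,337),(220,268),(232,287),(235,495),(338,405),(227,462),(219,442),(307,372),(320,385)])),
 ('scene',[[w+.006,-.03,h],[w+.006,.03,h],[w+.006,.03,b],[n+.006,-.03,h],[n+.006,.03,h],[n+.006,.03,b],[n+.006,-.03,b],[.05,-.04,0],[.05,.04,0]],
 s([(123,85),(260,92),(266,158),(79,168),(221,175),(229,244),(78,232),(70,392),(248,410)]))]
for o in (obs,obs[:1],obs[1:]):
  q,r=fit([.38,.2,np.radians(-142)],o); print(q,np.degrees(q[2]),np.abs(r).mean())
print(np.round(fit([.38,.2,-2.5],obs)[1],1).tolist())
R=[('top',[[.025,-.074,.01],[-.025,-.074,.01],[.025,.074,.01],[-.025,.074,.01]],t([(470,373),(390,343),(553,150),(478,115)])),
('scene',[[.025,-.074,.01],[-.025,-.074,.01],[.025,.074,.01],[-.025,.074,.01]],s([(403,462),(360,395),(727,393),(700,350)]))]
for o in (R,R[:1],R[1:]):
  q,r=fit([.4,.05,-1.7],o); print(q,np.degrees(q[2]),np.abs(r).mean(),np.round(r,1).tolist())
E
python3 m.py
```

```text
[ 0.42385971  0.20876799 -2.42093402] -138.70930174774782 1.0096241707379408
[ 0.42344653  0.20863541 -2.42185847] -138.76226915117888 0.7171516892935174
[ 0.42511346  0.2103717  -2.41755705] -138.51581545164052 1.206273230330898
[[0.1, 0.1], [-1.6, 0.1], [-0.2, -1.3], [0.6, -1.7], [-1.5, 0.7], [1.1, -0.2], [0.9, -0.2], [-1.2, 0.3], [-0.2, -1.4], [0.5, 0.1], [0.5, 1.3], [0.1, 2.4], [-1.0, -2.7], [-0.9, 1.1], [-0.2, 2.8], [-1.6, -2.6], [0.9, -2.9], [-0.2, 0.8], [0.9, 1.3]]
[ 0.51109245  0.06909353 -1.92800876] -110.46676474536885 1.4196576509502314 [[0.1, 1.1], [-0.3, 0.3], [1.7, -1.3], [0.5, -0.1], [-1.1, 0.5], [0.4, -1.0], [2.9, -0.1], [-4.4, -6.9]]
[ 0.51137445  0.06991979 -1.92050334] -110.03673616738084 0.6201841050380565 [[-0.1, 0.9], [-0.5, 0.4], [1.1, -1.6], [-0.2, -0.2]]
[ 0.51062224  0.06723678 -1.94456857] -111.41557181135151 2.1960082675567634 [[-1.1, 0.9], [1.0, -0.8], [3.8, 1.2], [-3.1, -5.8]]
```

View pics/top0.png

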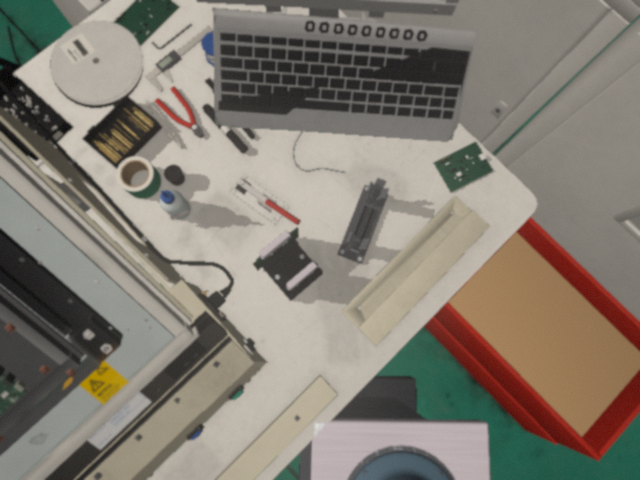

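```bash
python3 - <<'E'
from h import *
def unproj(px,n,z):
    r=least_squares(lambda q:(proj([[q[0],q[1],z]],n)-px).ravel(),[.5,0]);return np.round(r.x,3)
for px in [(160,295),(205,185),(245,150),(550,240),(360,130),(420,190),(265,360),(535,385)]: print(px,unproj(px,'scene',0))
E
```

```text
(160, 295) [0.248 0.27 ]
(205, 185) [0.458 0.536]
(245, 150) [0.601 0.628]
(550, 240) [0.798 0.008]
(360, 130) [0.86  0.554]
(420, 190) [0.759 0.261]
(265, 360) [0.295 0.064]
(535, 385) [ 0.52  -0.168]
```

```bash
cat >> h.py <<'E'
from scipy.spatial.transform import Rotation as Rn
def rows(target,N,polar=False,after=False):
    """target x,y,z(m), angle of tool y in deg; prints N rows in tool axes, levelling the tool too"""
    s=bot.state(); p=s['tcp_pos'].copy(); R=Rn.from_quat(s['ee_rot'])
    a=np.radians(target[3]); y=np.array([np.cos(a),np.sin(a),0]); z=np.array([0,0,-1.]); x=np.cross(y,z)
    Rt=Rn.from_matrix(np.c_[x,y,z]); dv=(R.inv()*Rt).as_rotvec()
    print('turn total',np.round(dv,4),'shift tool mm',np.round(R.inv().apply(np.array(target[:3])-p)*1e3,1),'t',s['time_s'],'p',np.round(p,4),'tilt',np.round(R.apply([0,0,1]),4),'yang',np.degrees(np.arctan2(*R.apply([0,1,0])[1::-1])),'gap',s['finger_gap'],'F',np.round(s['wrist_force'],1))
    t0=np.array(target[:3]); out=[]
    r0,a0=np.hypot(*p[:2]),np.arctan2(p[1],p[0]); r1,a1=np.hypot(*t0[:2]),np.arctan2(t0[1],t0[0])
    prev=p
    for k in range(1,N+1):
        f=k/N
        if polar: r,aa=r0+f*(r1-r0),a0+f*(a1-a0); w=np.array([r*np.cos(aa),r*np.sin(aa),p[2]+f*(t0[2]-p[2])])
        else: w=p+f*(t0-p)
        Rk=R*Rn.from_rotvec(dv*(k if after else k-1)/N)
        out.append(list(np.round(dv/N,3))+list(np.round(Rk.inv().apply(w-prev)*1e3,1))); prev=w
    for o in out: print([float(v) for v in o])
E
python3 -c "
from h import *
rows([.45,.232,.2,41.3],16,True)"
```

```text
turn total [ 1.0000e-04 -0.0000e+00 -1.9108e+00] shift tool mm [ 504.  -698.2   31.3] t 0.55 p [ 0.2416 -0.6035  0.2313] tilt [ 0.  0. -1.] yang -68.18192867560055 gap 0.0850743971564548 F [-0.6 -0.4  0.1]
[0.0, -0.0, -0.119, 66.6, -12.5, 2.0]
[0.0, -0.0, -0.119, 65.9, -11.4, 2.0]
[0.0, -0.0, -0.119, 65.1, -10.4, 2.0]
[0.0, -0.0, -0.119, 64.3, -9.4, 2.0]
[0.0, -0.0, -0.119, 63.5, -8.4, 2.0]
[0.0, -0.0, -0.119, 62.7, -7.4, 2.0]
[0.0, -0.0, -0.119, 61.9, -6.5, 2.0]
[0.0, -0.0, -0.119, 61.0, -5.6, 2.0]
[0.0, -0.0, -0.119, 60.2, -4.8, 2.0]
[0.0, -0.0, -0.119, 59.3, -3.9, 2.0]
[0.0, -0.0, -0.119, 58.4, -3.1, 2.0]
[0.0, -0.0, -0.119, 57.6, -2.3, 2.0]
[0.0, -0.0, -0.119, 56.7, -1.6, 2.0]
[0.0, -0.0, -0.119, 55.8, -0.8, 2.0]
[0.0, -0.0, -0.119, 54.8, -0.1, 2.0]
[0.0, -0.0, -0.119, 53.9, 0.6, 2.0]
```

Request:
{"method": "servo_tool", "body": {
  "rows": [
    [[0, 0, -0.11, 58, -11, 0, 1], [0, 0, -0.11, 58, -11, 0, 1], [0, 0, -0.11, 58, -11, 0, 1], [0, 0, -0.11, 58, -10, 0, 1], [0, 0, -0.11, 58, -10, 0, 1]]
  ]
}}

```text
time_s: 1.18
tcp_pos: [0.4501, -0.3967, 0.2316]
ee_rot: [0.893, 0.451, 0.0, 0.001]
wrist_force: [0.9, 0.0, -0.4]
finger_gap: 0.0854
```

```bash
python3 -c "
from h import *
rows([.45,.232,.2,41.3],11,True)"
```

```text
turn total [ 1.1000e-03  7.0000e-04 -1.3569e+00] shift tool mm [ 505.6 -373.6   31.2] t 1.175 p [ 0.4501 -0.3967  0.2316] tilt [ 1.e-03 -6.e-04 -1.e+00] yang -36.44534410477827 gap 0.0853806046780995 F [ 0.9  0.  -0.4]
[0.0, 0.0, -0.123, 65.1, -6.4, 2.9]
[0.0, 0.0, -0.123, 64.3, -5.5, 2.9]
[0.0, 0.0, -0.123, 63.4, -4.7, 2.9]
[0.0, 0.0, -0.123, 62.5, -3.8, 2.9]
[0.0, 0.0, -0.123, 61.7, -3.0, 2.9]
[0.0, 0.0, -0.123, 60.8, -2.2, 2.9]
[0.0, 0.0, -0.123, 59.9, -1.5, 2.9]
[0.0, 0.0, -0.123, 59.0, -0.7, 2.9]
[0.0, 0.0, -0.123, 58.1, 0.0, 2.9]
[0.0, 0.0, -0.123, 57.2, 0.7, 2.9]
[0.0, 0.0, -0.123, 56.2, 1.4, 2.9]
```

Request:
{"method": "servo_tool", "body": {
  "rows": [
    [[0, 0, -0.115, 60, -6, 3, 1], [0, 0, -0.115, 60, -5, 3, 0.2], [0, 0, -0.115, 60, -5, 3, 0.2], [0, 0, -0.115, 60, -4, 3, 0.2], [0, 0, -0.115, 60, -3, 3, 0.2]]
  ]
}}

```text
time_s: 1.8
tcp_pos: [0.5469, -0.1149, 0.2166]
ee_rot: [0.728, 0.685, 0.0, 0.001]
wrist_force: [0.3, 0.3, 0.0]
finger_gap: 0.0512
```

```bash
python3 -c "
from h import *
rows([.45,.232,.2,41.3],6,True)"
```

```text
turn total [ 1.400e-03  6.000e-04 -7.821e-01] shift tool mm [ 340.3 -117.9   16.4] t 1.8 p [ 0.5469 -0.1149  0.2166] tilt [ 1.5e-03 -1.0e-04 -1.0e+00] yang -3.5089803616117505 gap 0.051246084741988676 F [0.3 0.3 0. ]
[0.0, 0.0, -0.13, 63.6, -3.1, 2.8]
[0.0, 0.0, -0.13, 62.7, -2.2, 2.8]
[0.0, 0.0, -0.13, 61.7, -1.2, 2.8]
[0.0, 0.0, -0.13, 60.7, -0.4, 2.8]
[0.0, 0.0, -0.13, 59.7, 0.5, 2.8]
[0.0, 0.0, -0.13, 58.8, 1.3, 2.8]
```

Request:
{"method": "servo_tool", "body": {
  "rows": [
    [[0, 0, -0.13, 60, -3, 3, 0.2], [0, 0, -0.13, 60, -2, 3, 0.2], [0, 0, -0.13, 60, -1, 3, 0.2], [0, 0, -0.13, 60, 0, 3, 0.2], [0, 0, -0.13, 60, 0, 3, 0.2]]
  ]
}}

```text
time_s: 2.42
tcp_pos: [0.4828, 0.1745, 0.2017]
ee_rot: [0.471, 0.882, 0.001, 0.001]
wrist_force: [1.2, 1.1, 0.6]
finger_gap: 0.0512
```

```bash
python3 -c "
from h import *
rows([.45,.232,.2,41.3],2)"
```

```text
turn total [ 0.0018  0.0004 -0.1316] shift tool mm [66.   4.7  1.7] t 2.425 p [0.4828 0.1745 0.2017] tilt [ 1.6e-03  8.0e-04 -1.0e+00] yang 33.75895521006189 gap 0.0511634850693731 F [1.2 1.1 0.6]
[0.001, 0.0, -0.066, 33.0, 2.3, 0.9]
[0.001, 0.0, -0.066, 32.8, 4.5, 0.9]
```

Request:
{"method": "servo_tool", "body": {
  "rows": [
    [[0.001, 0, -0.066, 33, 2, 1, 0.2], [0.001, 0, -0.066, 32, 4, 1, 0.2], [0, 0, 0, 0, 0, 0, 0.2], [0, 0, 0, 0, 0, 0, 0.2], [0, 0, 0, 0, 0, 0, 0.2]]
  ]
}}

```text
time_s: 3.05
tcp_pos: [0.4513, 0.227, 0.1991]
ee_rot: [0.416, 0.909, -0.001, -0.0]
wrist_force: [0.7, -0.6, -1.1]
finger_gap: 0.051
```

```bash
python3 -c "
from h import *
rows([.45,.232,.2,41.3],1)
snap('wrist','w1')
for q in ['wide_card','narrow_card','stand']:
    r=bot.cut_out('wrist',q)
    print(q,[(round(d['score'],2),np.round(d['rect'])) for d in r[:2]])
"
```

```text
turn total [-0.0024  0.0004 -0.0077] shift tool mm [ 4.6  2.2 -0.9] t 3.05 p [0.4513 0.227  0.1991] tilt [-0.0015 -0.0019 -1.    ] yang 40.860848509040224 gap 0.05104327985646343 F [ 0.7 -0.6 -1.1]
[-0.002, 0.0, -0.008, 4.6, 2.2, -0.9]
wide_card []
narrow_card [(0.86, array([192., 165., 241., 286.]))]
stand [(0.68, array([214., 155., 340., 260.])), (0.2, array([193., 166., 242., 286.]))]
```

View pics/w1.png

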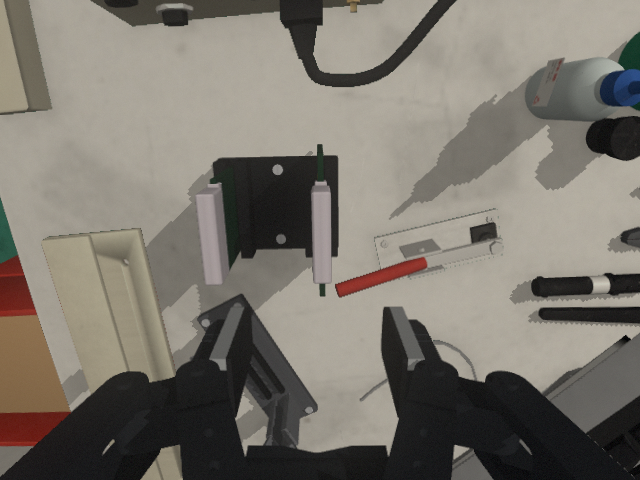

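```bash
python3 - <<'E'
import cv2
a=cv2.imread('pics/w1.png')[140:310,180:350]; cv2.imwrite('pics/w1c.png',cv2.resize(a,None,fx=3.5,fy=3.5,interpolation=cv2.INTER_CUBIC))
a=cv2.imread('pics/w1.png')[280:480,180:350]; cv2.imwrite('pics/w1d.png',cv2.resize(a,None,fx=3,fy=3,interpolation=cv2.INTER_CUBIC))
E
```

```text
(no output)
```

View pics/w1c.png

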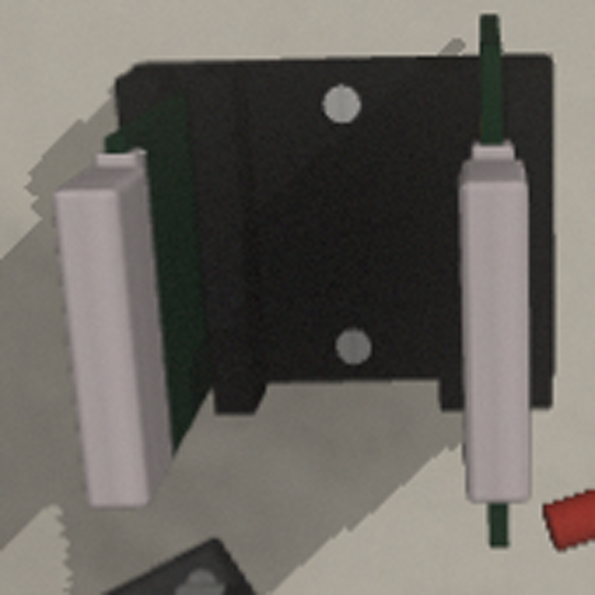

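View pics/w1d.png

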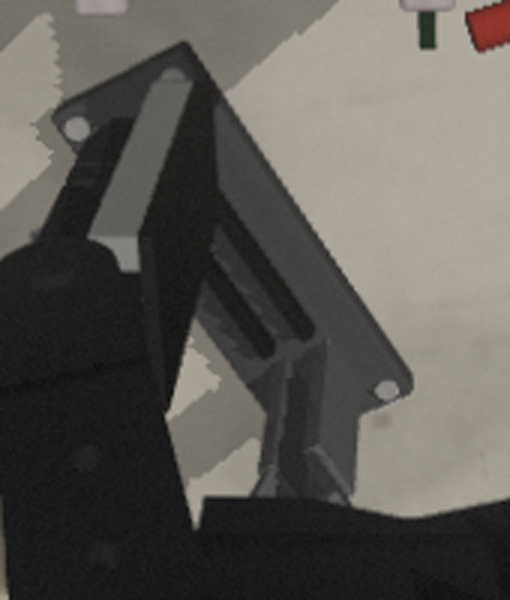

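```bash
python3 - <<'E'
from h import *
s=bot.state(); T=np.eye(4); T[:3,:3]=Rn.from_quat(s['ee_rot']).as_matrix(); T[:3,3]=s['tcp_pos']
w=-.035;n=.035;h=.107
W=[[w+.006,-.03,h],[w-.006,-.03,h],[w-.006,.03,h],[w+.006,.03,h]]
N=[[n+.006,-.03,h],[n-.006,-.03,h],[n-.006,.03,h],[n+.006,.03,h]]
c=lambda a:np.array(a)/3.5+[180,140]
pw=c([(461,180),(527,178),(530,499),(467,500)]); pn=c([(57,190),(118,188),(149,504),(90,505)])
for o in ([('wrist',W+N,np.r_[pw,pn])],[('wrist',W,pw)]):
  q,r=fit([.42,.21,-2.42],o,T); print(q,np.degrees(q[2]),np.round(r,1).tolist(),place(q,[[-.035,0,0]]))
d=lambda a:np.array(a)/3+[180,280]
q,r=fit([.51,.07,-1.92],[('wrist',[[-.025,-.074,.01],[-.025,.074,.01],[.025,-.074,.01]],d([(183,42),(412,378),(52,110)]))],T); print(q,np.degrees(q[2]),np.round(r,1).tolist())
E
```

```text
[ 0.42407768  0.21107568 -2.40921694] -138.0379626600474 [[-0.4, -0.6], [1.0, -0.4], [0.8, 0.9], [0.0, 1.0], [-2.3, -1.1], [0.2, -1.0], [0.5, 1.2], [-1.1, 1.1]] [[0.45010326 0.23447801 0.        ]]
[ 0.4238255   0.21099876 -2.41007522] -138.0871385921252 [[-0.8, -0.8], [0.7, -0.5], [0.4, 0.8], [-0.4, 0.8]] [[0.44987115 0.23437875 0.        ]]
[ 0.51040369  0.07445954 -1.93142334] -110.66240609255168 [[0.2, -0.5], [0.9, 3.0], [-1.3, -0.3]]
```

```bash
python3 -c "
from h import *
rows([.45,.2335,.078,41.6],3)"
```

```text
turn total [-0.0021 -0.0001 -0.011 ] shift tool mm [  4.5   3.3 121.2] t 3.25 p [0.4507 0.2281 0.1992] tilt [-0.0016 -0.0013 -1.    ] yang 40.972464532538204 gap 0.0510663370527948 F [-0.5 -0.3 -0.1]
[-0.001, -0.0, -0.004, 1.5, 1.1, 40.4]
[-0.001, -0.0, -0.004, 1.5, 1.1, 40.4]
[-0.001, -0.0, -0.004, 1.5, 1.0, 40.4]
```

Request:
{"method": "servo_tool", "body": {
  "rows": [
    [[-0.001, 0, -0.006, 2.5, 2, 20, 0.2], [-0.001, 0, -0.005, 2, 1.3, 40, 0.2], [0, 0, 0, 0, 0, 40, 0.2], [0, 0, 0, 0, 0, 21, 0.2], [0, 0, 0, 0, 0, 0, 0.2]]
  ]
}}

```text
time_s: 3.88
tcp_pos: [0.4482, 0.2333, 0.0765]
ee_rot: [0.409, 0.912, -0.002, -0.002]
wrist_force: [-1.3, 0.6, 1.3]
finger_gap: 0.0513
```

```bash
python3 -c "
from h import *
rows([.45,.2335,.078,41.6],1)
snap('wrist','w2')
"
```

```text
turn total [-0.0042 -0.0017  0.0016] shift tool mm [-1.1  1.5 -1.5] t 3.875 p [0.4482 0.2333 0.0765] tilt [-0.0043 -0.0015 -1.    ] yang 41.68923145490633 gap 0.05127434769645453 F [-1.3  0.6  1.3]
[-0.004, -0.002, 0.002, -1.1, 1.5, -1.5]
```

View pics/w2.png

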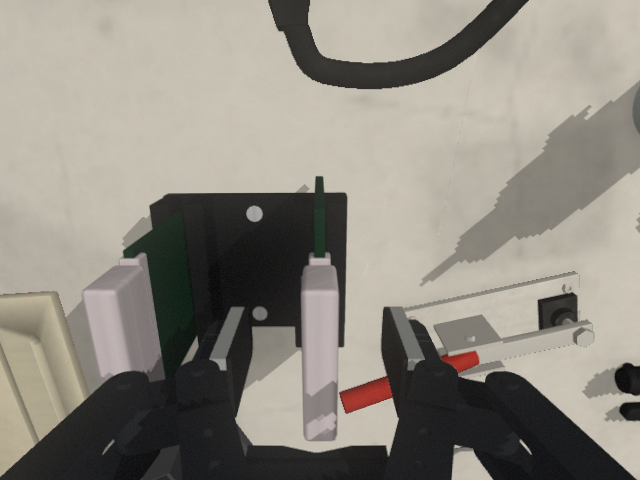

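Request:
{"method": "servo_tool", "body": {
  "rows": [
    [[-0.002, -0.001, 0, 0, 1, -1.5, -1], [0, 0, 0, 0, 0, 0, -1], [0, 0, 0, 0, 0, 0, -1], [0, 0, 0, 0, 0, 0, -1], [0, 0, 0, 0, 0, 0, -1]]
  ],
  "force": 50
}}

```text
time_s: 4.55
tcp_pos: [0.4507, 0.235, 0.0813]
ee_rot: [0.409, 0.912, 0.0, 0.001]
wrist_force: [-1.6, -2.1, 6.8]
finger_gap: 0.0112
```

Request:
{"method": "servo_tool", "body": {
  "rows": [
    [[0, 0, 0, 0, 0, -10, -1], [0, 0, 0, 0, 0, -15, -1], [0, 0, 0, 0, 0, -15, -1], [0, 0, 0, 0, 0, -15, -1], [0, 0, 0, 0, 0, -15, -1]]
  ]
}}

```text
time_s: 5.18
tcp_pos: [0.4504, 0.2351, 0.1511]
ee_rot: [0.409, 0.913, 0.001, 0.001]
wrist_force: [0.6, 0.2, -1.2]
finger_gap: 0.011
```

```bash
python3 -c "
from h import *
rows([.45,.2335,.078,41.6],1)
snap('wrist','w3');snap('scene','s3')
"
```

```text
turn total [0.0026 0.0012 0.002 ] shift tool mm [-0.9 -1.6 73.1] t 5.175 p [0.4504 0.2351 0.1511] tilt [ 2.8e-03  9.0e-04 -1.0e+00] yang 41.71225528964114 gap 0.010952063983132958 F [ 0.6  0.2 -1.2]
[0.003, 0.001, 0.002, -0.9, -1.6, 73.1]
```

View pics/w3.png

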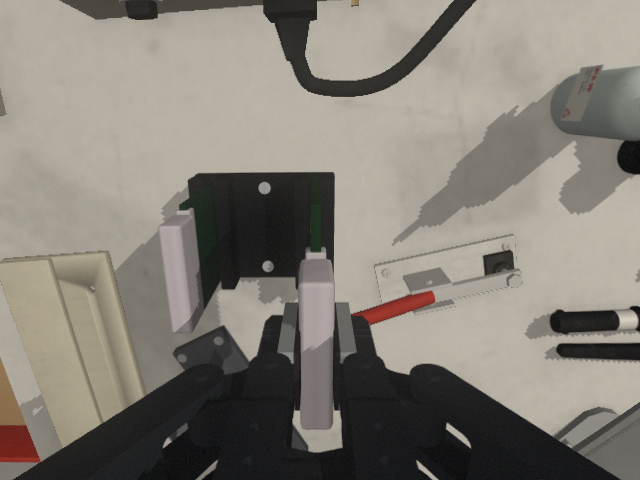

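View pics/s3.png

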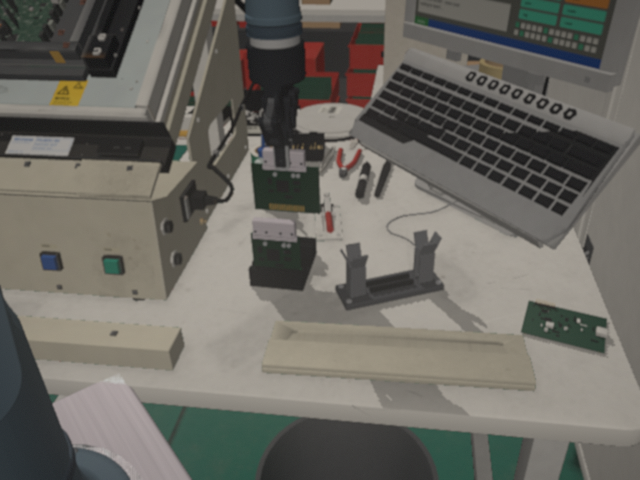

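```bash
python3 -c "
from h import *
print(bot.state()['joint_pos'])
rows([.511,.071,.195,69.6],5)"
```

```text
[ 0.09498973  0.29106452 -0.7384313   1.97999415  0.24169313  0.95106011
 -0.03520202]
turn total [ 0.0055  0.0038 -0.4869] shift tool mm [-162.7  -65.3  -42.9] t 5.275 p [0.4517 0.236  0.1521] tilt [ 0.0062  0.0023 -1.    ] yang 41.70281137976818 gap 0.01128246570042174 F [ 0.4  0.5 -1. ]
[0.001, 0.001, -0.097, -32.5, -13.1, -8.6]
[0.001, 0.001, -0.097, -31.1, -16.2, -8.6]
[0.001, 0.001, -0.097, -29.4, -19.1, -8.6]
[0.001, 0.001, -0.097, -27.4, -21.9, -8.6]
[0.001, 0.001, -0.097, -25.1, -24.5, -8.6]
```

Lift first, then translate while turning.

Request:
{"method": "servo_tool", "body": {
  "rows": [
    [[0, 0, 0, 0, 0, -20, -1], [0, 0, 0, 0, 0, -18, -1], [0, 0, -0.08, -30, -8, 0, -1], [0, 0, -0.1, -32, -15, 0, -1], [0, 0, -0.1, -30, -18, 0, -1]]
  ]
}}

```text
time_s: 5.9
tcp_pos: [0.4899, 0.1409, 0.1882]
ee_rot: [0.276, 0.961, 0.001, 0.001]
wrist_force: [-0.0, 0.6, -0.7]
finger_gap: 0.0109
```

```bash
python3 -c "
from h import *
rows([.511,.071,.185,69.6],3)"
```

```text
turn total [ 0.0018  0.002  -0.2028] shift tool mm [-55.  -48.1   3.2] t 5.9 p [0.4899 0.1409 0.1882] tilt [ 2.6e-03  7.0e-04 -1.0e+00] yang 57.98111583985792 gap 0.010894676890241397 F [-0.   0.6 -0.7]
[0.001, 0.001, -0.068, -18.3, -16.0, 1.1]
[0.001, 0.001, -0.068, -17.2, -17.2, 1.1]
[0.001, 0.001, -0.068, -16.0, -18.4, 1.1]
```

Request:
{"method": "servo_tool", "body": {
  "rows": [
    [[0.001, 0.001, -0.068, -18, -16, 1, -1], [0.001, 0.001, -0.068, -17, -17, 1, -1], [0, 0, -0.066, -16, -18, 1, -1], [0, 0, 0, 0, 0, 0, -1], [0, 0, 0, 0, 0, 0, -1]]
  ]
}}

```text
time_s: 6.52
tcp_pos: [0.5099, 0.0737, 0.185]
ee_rot: [0.179, 0.984, 0.0, -0.0]
wrist_force: [-0.6, -0.2, -1.5]
finger_gap: 0.0111
```

```bash
python3 -c "
from h import *
rows([.511,.071,.185,69.6],1)
snap('wrist','w4');a=snap('scene','s4');b=snap('top','t4')
cv2.imwrite('pics/s4c.png',cv2.resize(a[170:330,270:470,::-1],None,fx=3.7,fy=3.7,interpolation=cv2.INTER_CUBIC))
cv2.imwrite('pics/t4c.png',cv2.resize(b[130:310,240:440,::-1],None,fx=3.3,fy=3.3,interpolation=cv2.INTER_CUBIC))
"
```

```text
turn total [ 0.0005 -0.001  -0.0047] shift tool mm [-2.  -2.2 -0. ] t 6.525 p [0.5099 0.0737 0.185 ] tilt [-7.e-04  8.e-04 -1.e+00] yang 69.32986174106334 gap 0.011093527820536098 F [-0.6 -0.2 -1.5]
[0.001, -0.001, -0.005, -2.0, -2.2, -0.0]
```

View pics/w4.png

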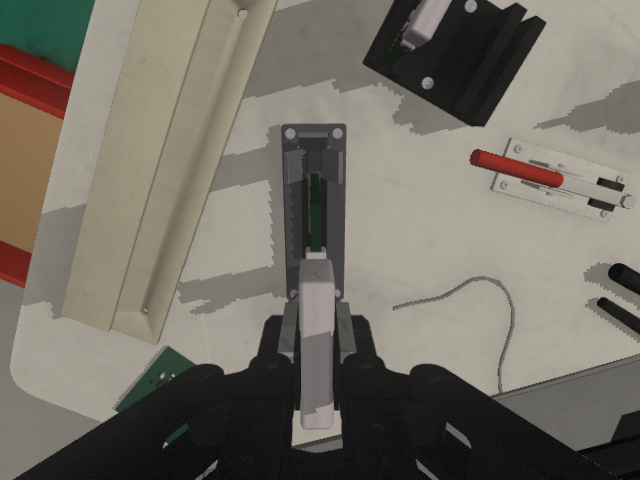

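View pics/s4c.png

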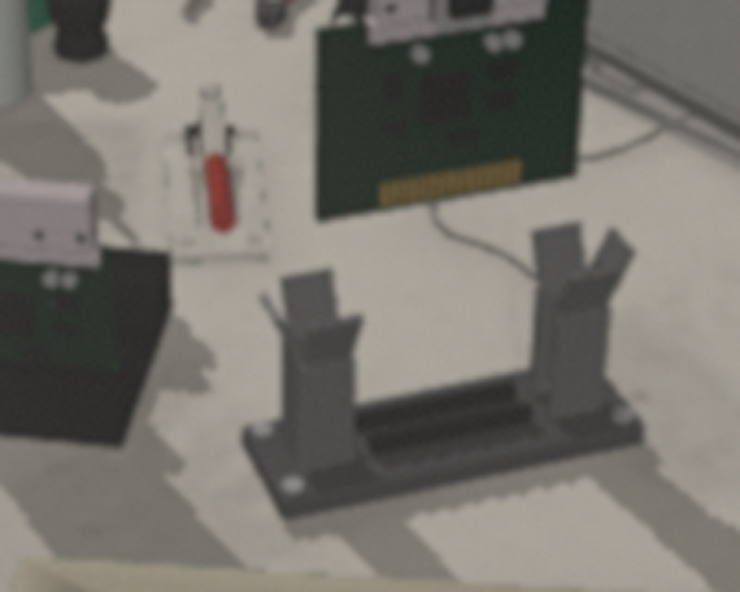

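View pics/t4c.png

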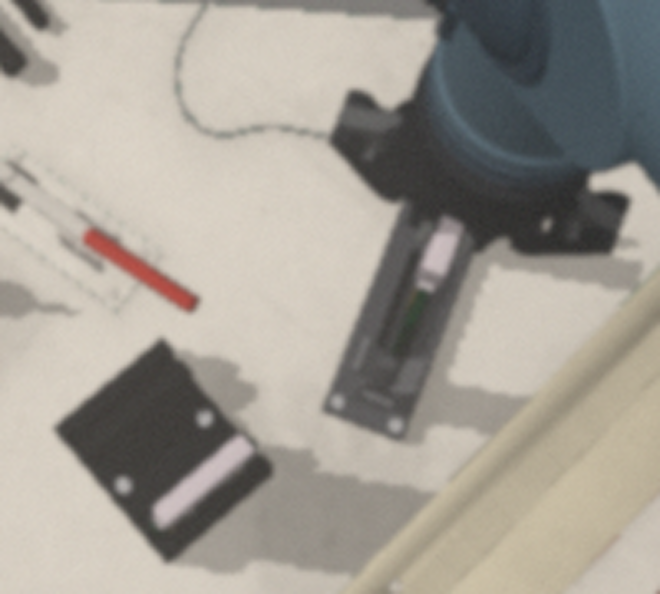

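```bash
python3 - <<'E'
import cv2
a=cv2.imread('pics/w4.png')[110:320,240:390]; cv2.imwrite('pics/w4c.png',cv2.resize(a,None,fx=3.8,fy=3.8,interpolation=cv2.INTER_CUBIC)[:798])
E
```

```text
(no output)
```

View pics/w4c.png

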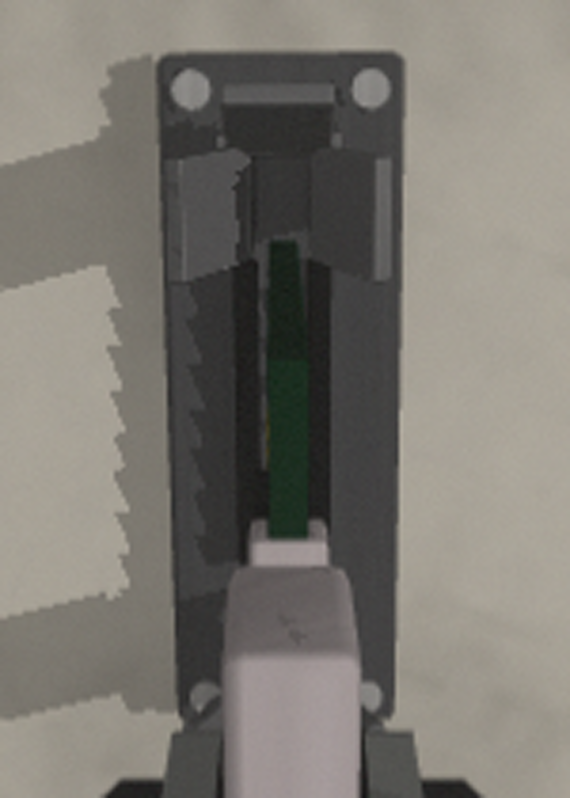

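```bash
python3 - <<'E'
from h import *
s=bot.state(); T=np.eye(4); T[:3,:3]=Rn.from_quat(s['ee_rot']).as_matrix(); T[:3,3]=s['tcp_pos']
c=lambda a:np.array(a)/3.8+[240,110]
P=c([(157,52),(405,50),(179,718),(395,718)])
q,r=fit([.51,.07,-1.92],[('wrist',[[.025,-.074,.01],[-.025,-.074,.01],[.025,.074,.01],[-.025,.074,.01]],P)],T); print(q,np.degrees(q[2]),np.round(r,1).tolist())
# card: bottom corners at end -y; top-of-board edges near bar
print('card',[fit([.51,.07,-1.92],[('wrist',[[.002,-.05,z],[-.002,-.05,z],[.002,-.05,z+.075],[-.002,-.05,z+.075],[.006,-.03,z+.099],[-.006,-.03,z+.099]],c([(270,241),(298,241),(266,360),(308,360),(225,655),(360,655)]))],T) for z in [.1115]])
rows([q[0],q[1],.185,np.degrees(q[2])+180],1)
E
```

```text
[ 0.51201398  0.07195148 -1.92366646] -110.21796956251576 [[-0.1, -0.2], [0.2, -0.2], [-0.2, 0.4], [0.1, 0.1]]
card [(array([ 0.5119824 ,  0.0744807 , -1.90368441]), array([[ 0.88752126, -0.00644587],
       [ 0.96126403, -0.2086339 ],
       [-0.4024419 , -0.13184449],
       [-0.3285893 , -0.42705434],
       [-1.37882843,  0.91363951],
       [ 0.77329817, -0.01873404]]))]
turn total [ 0.0002 -0.0005 -0.0057] shift tool mm [-2.8 -1.3  0. ] t 6.675 p [0.5098 0.0742 0.185 ] tilt [-4.e-04  4.e-04 -1.e+00] yang 69.45380222968818 gap 0.01118493356689857 F [ 0.1  0.2 -1.4]
[0.0, -0.001, -0.006, -2.8, -1.3, 0.0]
```

Request:
{"method": "servo_tool", "body": {
  "rows": [
    [[0, 0, -0.006, -1, -2, 0, -1], [0, 0, 0, 0, 0, 10, -1], [0, 0, 0, 0, 0, 15, -1], [0, 0, 0, 0, 0, 12, -1], [0, 0, 0, 0, 0, 8, -1]]
  ]
}}

```text
time_s: 7.3
tcp_pos: [0.5095, 0.0702, 0.1382]
ee_rot: [0.176, 0.984, -0.0, -0.001]
wrist_force: [0.4, -0.8, -0.8]
finger_gap: 0.0114
```

Request:
{"method": "servo_tool", "body": {
  "rows": [
    [[0, 0, 0, 0, 0, 8, -1], [0, 0, 0, 0, 0, 10, -1], [0, 0, 0, 0, 0, 10, -1], [0, 0, 0, 0, 0, 8, -1], [0, 0, 0, 0, 0, 3, -1]]
  ]
}}

```text
time_s: 7.92
tcp_pos: [0.5099, 0.0703, 0.1001]
ee_rot: [0.176, 0.984, -0.0, -0.001]
wrist_force: [-0.5, 0.2, -0.4]
finger_gap: 0.011
```

```bash
python3 -c "
from h import *
rows([.512,.072,.0835,69.7],1)
a=snap('scene','s5');snap('wrist','w5')
cv2.imwrite('pics/s5c.png',cv2.resize(a[170:330,270:470,::-1],None,fx=3.7,fy=3.7,interpolation=cv2.INTER_CUBIC))
"
```

```text
turn total [-0.0007 -0.0015 -0.0004] shift tool mm [-1.4  2.4 16.6] t 7.925 p [0.5099 0.0703 0.1001] tilt [-1.7e-03 -1.0e-04 -1.0e+00] yang 69.67550880940833 gap 0.011049501368794342 F [-0.5  0.2 -0.4]
[-0.001, -0.002, -0.0, -1.4, 2.4, 16.6]
```

View pics/s5c.png

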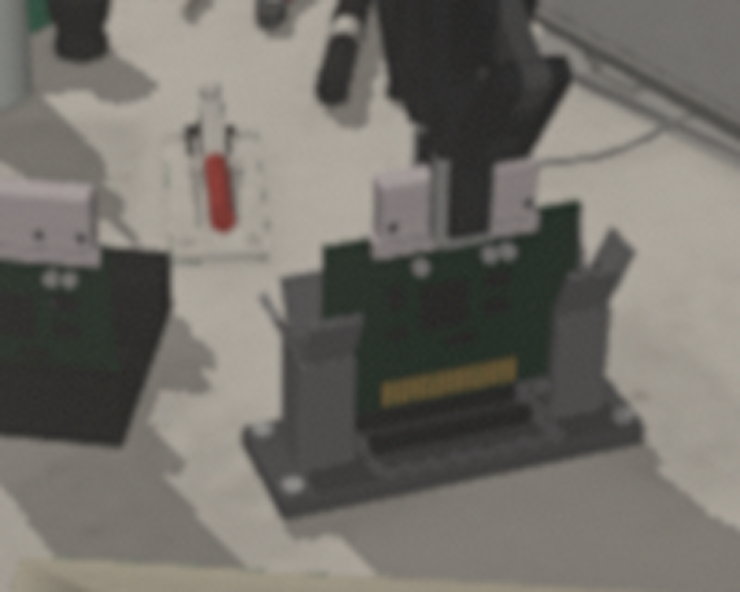

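View pics/w5.png

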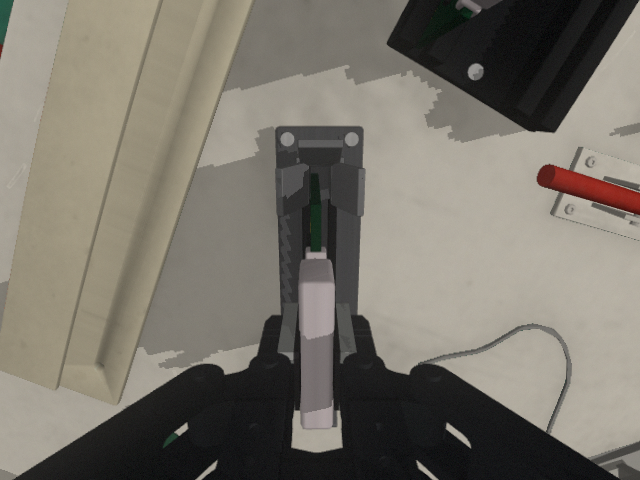

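Request:
{"method": "servo_tool", "body": {
  "rows": [
    [[0, 0, 0, 0, 1.5, 4, -1], [0, 0, 0, 0, 0, 4, -1], [0, 0, 0, 0, 0, 4, -1], [0, 0, 0, 0, 0, 2, -1], [0, 0, 0, 0, 0, 0, -1]]
  ]
}}

```text
time_s: 8.65
tcp_pos: [0.5107, 0.0717, 0.0865]
ee_rot: [0.176, 0.984, -0.0, -0.001]
wrist_force: [0.1, 0.3, -1.1]
finger_gap: 0.0113
```

Request:
{"method": "servo_tool", "body": {
  "rows": [
    [[0, 0, 0, 0, 0, 1, -1], [0, 0, 0, 0, 0, 1, -1], [0, 0, 0, 0, 0, 1, -1], [0, 0, 0, 0, 0, 0, -1], [0, 0, 0, 0, 0, 0, -1]]
  ]
}}

```text
time_s: 9.28
tcp_pos: [0.5109, 0.0717, 0.0838]
ee_rot: [0.176, 0.984, -0.0, -0.0]
wrist_force: [0.6, 0.0, -1.3]
finger_gap: 0.0111
```

```bash
python3 -c "
from h import *
rows([.512,.072,.0835,69.7],1)
a=snap('scene','s6')
cv2.imwrite('pics/s6c.png',cv2.resize(a[170:330,270:470,::-1],None,fx=3.7,fy=3.7,interpolation=cv2.INTER_CUBIC))
"
```

```text
turn total [-0.0003 -0.0005 -0.0005] shift tool mm [-1.   0.6  0.3] t 9.275 p [0.5109 0.0717 0.0838] tilt [-6.e-04 -1.e-04 -1.e+00] yang 69.67311840103793 gap 0.011126221659718417 F [ 0.6  0.  -1.3]
[-0.0, -0.001, -0.0, -1.0, 0.6, 0.3]
```

View pics/s6c.png

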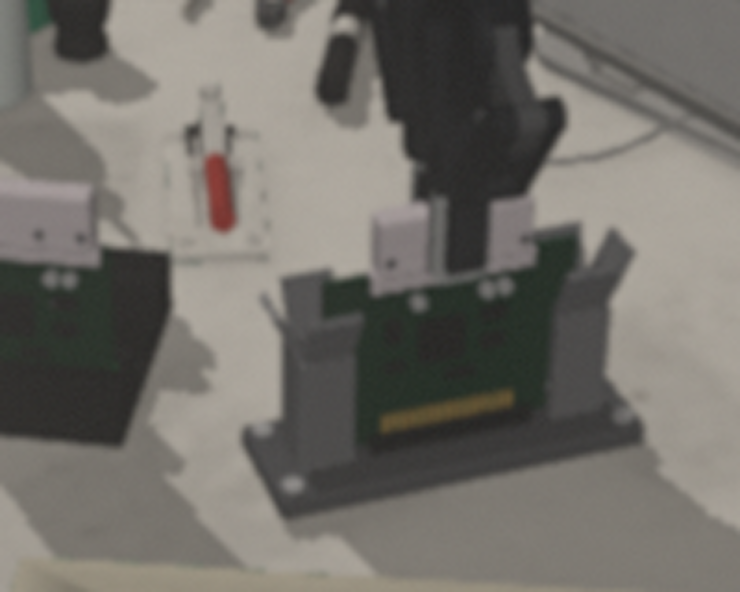

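Request:
{"method": "servo_tool", "body": {
  "rows": [
    [[0, 0, 0, 0, 0.5, 1, -1], [0, 0, 0, 0, 0, 0.7, -1], [0, 0, 0, 0, 0, 0.7, -1], [0, 0, 0, 0, 0, 0.6, -1], [0, 0, 0, 0, 0, 0, -1]]
  ]
}}

```text
time_s: 9.95
tcp_pos: [0.5112, 0.0725, 0.0833]
ee_rot: [0.176, 0.984, -0.001, -0.0]
wrist_force: [-5.9, -1.7, 15.5]
finger_gap: 0.011
```

Request:
{"method": "servo_tool", "body": {
  "rows": [
    [[0, 0, 0, 0, 0, -2, -1], [0, 0, 0, 0, 0, 0, 0], [0, 0, 0, 0, 0, 0, 0], [0, 0, 0, 0, 0, 0, 0], [0, 0, 0, 0, 0, 0, 0]]
  ]
}}

```text
time_s: 10.58
tcp_pos: [0.5109, 0.0722, 0.0826]
ee_rot: [0.176, 0.984, -0.0, -0.0]
wrist_force: [0.1, 0.8, 0.2]
finger_gap: 0.0428
```

```bash
python3 -c "
from h import *
rows([.512,.072,.0835,69.7],1)
a=snap('scene','s7');snap('wrist','w7')
cv2.imwrite('pics/s7c.png',cv2.resize(a[170:330,270:470,::-1],None,fx=3.7,fy=3.7,interpolation=cv2.INTER_CUBIC))
"
```

```text
turn total [-0.0003 -0.001  -0.0005] shift tool mm [-1.1  0.2 -0.9] t 10.575 p [0.5109 0.0722 0.0826] tilt [-0.001  0.    -1.   ] yang 69.66946539079886 gap 0.04282163218895208 F [0.1 0.8 0.2]
[-0.0, -0.001, -0.001, -1.1, 0.2, -0.9]
```

View pics/s7c.png

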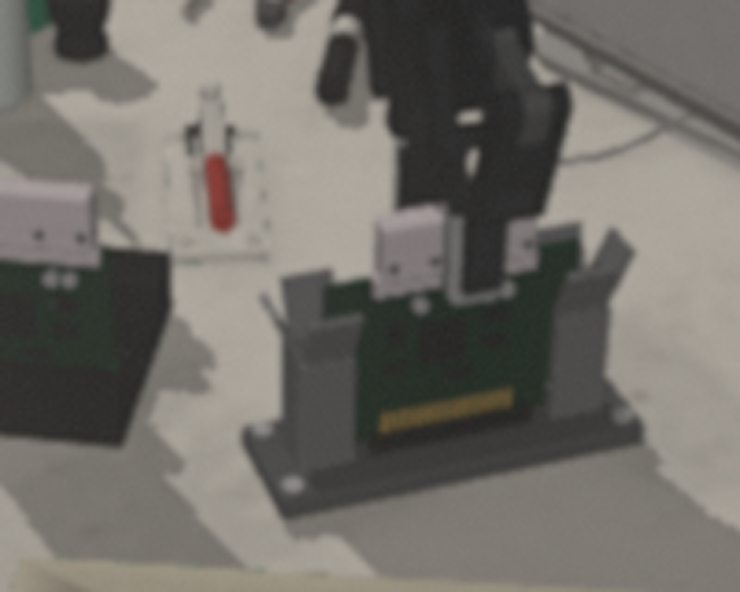

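View pics/w7.png

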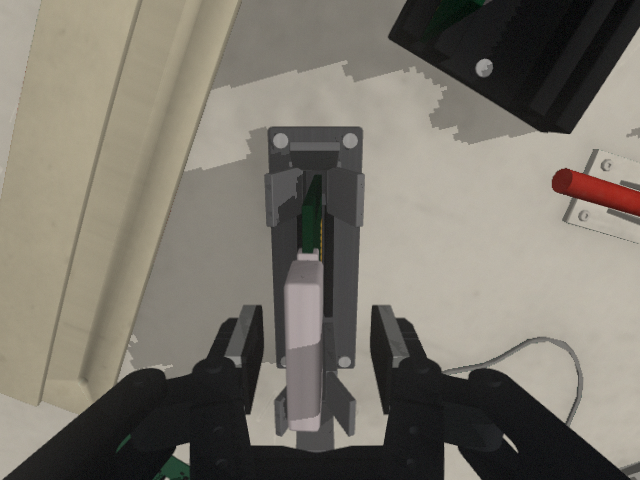

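Request:
{"method": "servo_tool", "body": {
  "rows": [
    [[0, 0, 0, 0, 0, -10, 0.1], [0, 0, 0, 0, 0, -25, 0.1], [0, 0, 0, 0, 0, -35, 0.1], [0, 0, 0, 0, 0, -40, 0.1], [0, 0, 0, 0, 0, -20, 0.1]]
  ]
}}

```text
time_s: 11.3
tcp_pos: [0.5125, 0.0729, 0.2161]
ee_rot: [0.176, 0.984, 0.0, 0.002]
wrist_force: [-0.4, -0.1, -0.0]
finger_gap: 0.0473
```

Request:
{"method": "servo_tool", "body": {
  "rows": [
    [[0, 0, 0, 0, 0, 0, 0.1], [0, 0, 0, 0, 0, 0, 0.1], [0, 0, 0, 0, 0, 0, 0.1], [0, 0, 0, 0, 0, 0, 0.1], [0, 0, 0, 0, 0, 0, 0.1]]
  ]
}}

```text
time_s: 11.92
tcp_pos: [0.5108, 0.0722, 0.2122]
ee_rot: [0.176, 0.984, -0.0, -0.001]
wrist_force: [0.3, 0.6, 0.2]
finger_gap: 0.0471
```

```bash
python3 -c "
from h import *
rows([.512,.072,.0835,69.7],1)
a=snap('scene','s8');snap('wrist','w8')
cv2.imwrite('pics/s8c.png',cv2.resize(a[170:330,240:440,::-1],None,fx=3.7,fy=3.7,interpolation=cv2.INTER_CUBIC))
# predicted seated card corners
q=[.512,.072,-1.9237]
print(np.round((proj(place(q,[[.006,-.03,.109],[.006,.03,.109],[.006,-.03,.085],[.006,.03,.085],[.002,-.05,.085],[.002,.05,.085]]),'scene')-[240,170])*3.7))
"
```

```text
turn total [-0.0005 -0.0017 -0.0003] shift tool mm [ -1.4   0.3 128.7] t 11.925 p [0.5108 0.0722 0.2122] tilt [-1.8e-03  1.0e-04 -1.0e+00] yang 69.68204048846765 gap 0.04712908673767011 F [0.3 0.6 0.2]
[-0.001, -0.002, -0.0, -1.4, 0.3, 128.7]
[[494. 225.]
 [650. 197.]
 [493. 282.]
 [646. 252.]
 [437. 286.]
 [691. 237.]]
```

View pics/s8c.png

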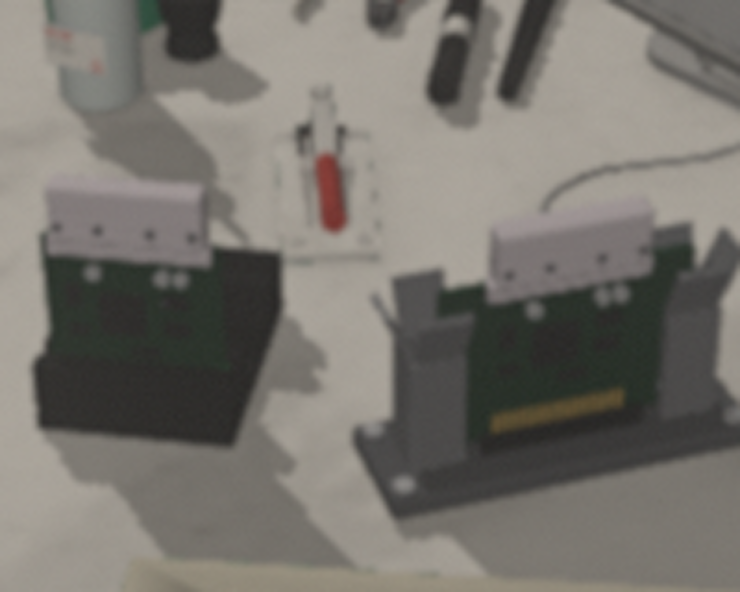

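View pics/w8.png

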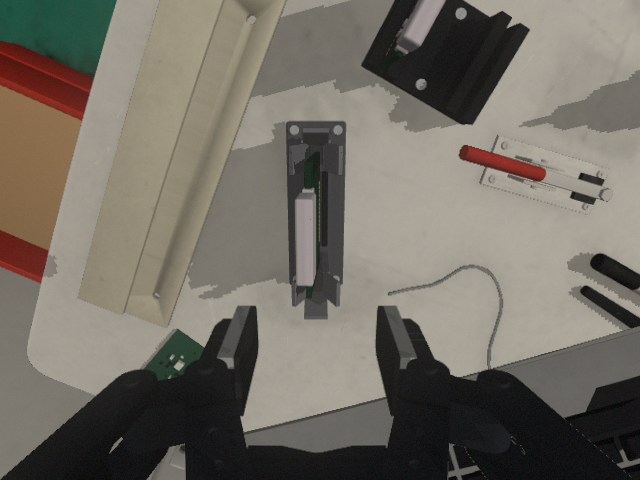

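```bash
python3 - <<'E'
from h import *
a=cv2.imread('pics/w8.png')[110:325,270:365]; cv2.imwrite('pics/w8c.png',cv2.resize(a,None,fx=2.79*1,fy=2.79,interpolation=cv2.INTER_CUBIC))
s=bot.state(); T=np.eye(4); T[:3,:3]=Rn.from_quat(s['ee_rot']).as_matrix(); T[:3,3]=s['tcp_pos']
q=[.512,.072,-1.9237]
print(proj(place(q,[[.025,-.074,.01],[-.025,-.074,.01]]),'wrist',T))
P=np.array([(296,194),(313,193),(297,286),(315,285)],float)
L=[[.006,-.03,.109],[-.006,-.03,.109],[.006,.03,.109],[-.006,.03,.109]]
qq,r=fit(q,[('wrist',L,P)],T); print(qq,np.round(r,1).tolist())
d=qq-q; c,sn=np.cos(q[2]),np.sin(q[2]); print('top offset rack x,y mm',1e3*(c*d[0]+sn*d[1]),1e3*(-sn*d[0]+c*d[1]),np.degrees(d[2]))
E
```

```text
[[286.14950767 120.22423089]
 [346.64189873 120.02156882]]
[ 0.50823779  0.06560731 -1.91918748] [[-1.2, 0.9], [1.1, 1.8], [0.0, -2.5], [-0.0, -1.6]]
top offset rack x,y mm 7.299037530969888 -1.3208913382155427 0.25854817023361004
```

View pics/w8c.png

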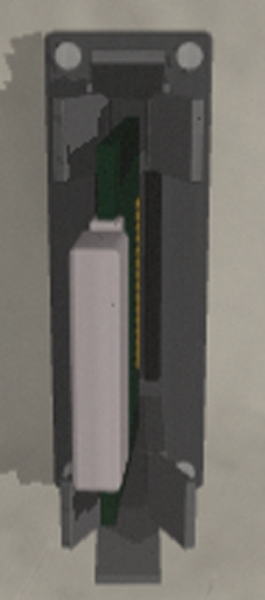

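```bash
python3 -c "
from h import *
print(bot.state()['time_s'],bot.job_done())"
```

```text
the job is handed in; nothing more can be done
12.025 None
```

I moved the wide card by its grip bar from the stand into the card dock and released it, and handed the job in at 12.0 s of the 38 s allowed. No verdict is reported.

- **Insertion:** I slid the card down between the guides and held it until it touched the dock's floor. The force there was about 15 N, at a tool height of 0.0833 m against 0.0835 m expected. I then eased off, opened the gripper and withdrew about 130 mm straight up.
- **Seated card:** The last scene and wrist pictures show the card down in the guides with the gripper clear. A fit to the wrist picture has it in line with the guides to about 0.3° and about 1 mm off along the guides.
- **Narrow card:** It still stands in its slot in the last pictures.
- **Not perfect:** Once released, the card leaned over within the guides' thickness play. The bar top sits about 7 mm off centre, which I estimate as a lean of about 6° against the 10° limit. I left it because the guides cannot let it lean past about 7°.
- **Disagreement:** The scene picture puts the seated bar 3–5 pixels lower than predicted. The same camera was already about 3 pixels off in the first fit, and the lean would account for some of the rest.

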